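Swing the swivel vise round to the next mitre and lock it

TASK

The bench vise holds a frame profile and has to be swung round for the next mitre cut. Swing the lock lever fully open to free the swivel, push the vise round until its white pointer stands at the middle of the red dot on the base ring, then swing the lock lever fully shut again so that the vise is locked there. Leave the tape measure, the marker and the screwdriver lying where they are.

Things in the scene. Friction and masses are not known exactly. Their poses are not given: they have to be found in the camera images.
- vise_swivel (a joint): Swivel angle of the vise head on its fixed base, rad, anticlockwise seen from above; stops at -1.05 and 1.05. Lever open: it turns against a steady friction of about 0.7 N m (some 10 N at the front jaw) and stays where it is left. Lever shut: it does not give under a push of 25 N. Head: blue cast vise, 180 mm long, spindle and movable jaw in front, anvil at the rear.
- lock_lever (a joint): Angle of the lock lever against the head, rad: 0 = fully shut (stop, swivel locked), 1.4 = fully open (stop, swivel free); grows anticlockwise seen from above. The clamp bites below about 1.0; pushing the ball takes about 3 N when open, rising to about 5 N when shut. It stays where it is left.
- lever_ball (a point): Centre of the black ball, 27 mm diameter, at the end of the dark steel lock lever on the right side of the vise; 94 mm above the table, 75 mm from the lever's axis. Shut fingers can push it from either side: over the base ring and the board (all below 50 mm) the space beside it is clear. The rod is 12 mm thick and rises from 71 mm high at the hub to the ball.
- lever_pivot (a point): Point on the lever's upright axis at the foot of its hub (25 mm diameter), 60 mm above the table; it rides with the head, 54 mm right of the swivel axis. Seen from above the direction pivot to ball is, at lever 0, 15 degrees clockwise of the direction swivel axis to pivot, and 65 degrees anticlockwise of it (outward and to the rear) when fully open.
- swivel_axis (a point): Point on the upright axis about which the head turns, level with the top of the base ring, 35 mm above the table. The round blue base, 192 mm diameter, with a bright steel ring and black graduations on top, is bolted to a plywood board 250 x 230 x 15 mm; neither moves.
- front_jaw_left (a point): Point on the flat left side of the front (movable) jaw block, 70 mm in front of and 37 mm left of the swivel axis, 100 mm above the table; turns with the head. The side is 40 mm long (46 to 86 mm in front of the axis), from 66 to 126 mm high. Pushing it turns the head anticlockwise.
- front_jaw_right (a point): The matching point on the right side of the front jaw block, 74 mm from the left one, 100 mm above the table. Pushing it turns the head clockwise. Right behind it a brown U profile, 22 mm wide, is gripped level with the jaw tops and sticks out 40 mm to the right (5 mm to the left). The jaw plates, 78 mm wide, are the highest part of the vise, 128 mm above the table.
- pointer (a point): The point on the ring that the white pointer on the head's foot shows: 6 mm outward from the pointer's tip, 74 mm from the swivel axis, 35 mm above the table; turns with the head. The pointer is on the left side of the vise, opposite the lever.
- red_dot_centre (a point): Centre of the flat round red dot, 15 mm diameter, on the base ring, 74 mm from the swivel axis, 35 mm above the table: the setting wanted now. It can lie on either side of the pointer.
- yellow_dot_centre (a point): Centre of the yellow dot, 15 mm diameter, on the ring about a quarter turn from the red one: another setting, not wanted now.
- tape_measure_centre (a point): Centre of the yellow tape measure lying on the table, 67 x 85 x 31 mm; leave it alone.
- marker_centre (a point): Centre of the black and white felt marker lying on the table, 17 mm thick, 132 mm long; leave it alone.
- screwdriver_centre (a point): Centre of the screwdriver with the red handle lying on the table, 27 mm thick, 194 mm long; leave it alone.

How it is judged:
On the way, in this order (a step that is already met when the one before it is completed fails the run):
1. the lock lever is swung fully open (past 1.0 rad) (value of joint lock_lever above 1 rad), for 0.1 s.
2. with the lever open, the pointer stands at the middle of the red dot (within 3.5 mm) (horizontal distance between pointer and red_dot_centre below 0.0035 m and value of joint lock_lever above 0.8 rad), for 0.2 s.
At the end, for the whole second after the job is handed in: The pointer's point on the ring lies within 3.5 mm of the red dot's centre, the lock lever is shut (below 0.15 rad), and both are at rest (horizontal distance between pointer and red_dot_centre below 0.0035 m and value of joint lock_lever below 0.15 rad and velocity of joint vise_swivel between -0.02 and 0.02 rad/s and velocity of joint lock_lever between -0.05 and 0.05 rad/s); the robot touches nothing.
It fails at once if the tape measure is moved by more than 30 mm (distance of tape_measure_centre from where it was at the start of the episode above 0.03 m).
It fails at once if the marker is moved by more than 30 mm (distance of marker_centre from where it was at the start of the episode above 0.03 m).
It fails at once if the screwdriver is moved by more than 30 mm (distance of screwdriver_centre from where it was at the start of the episode above 0.03 m).
It also fails if it takes over 72 s, if anything falls off the work surface, if the arm or the gripper's body presses on something with over 40 N, if the wrist force passes 120 N, or if a joint passes its speed limit or range.

ROBOT

A 7-joint arm with a two-finger parallel gripper is mounted at the origin on the work surface; the furniture and walls round the work are solid. World frame = base frame: x ahead of the robot, y to its left, z up, the work surface at z = 0. Lengths are in m, angles in rad, forces in N, time in s.
With the tool pointing down it reaches from about 0.4 to 0.9 m from the base axis. Payload 5.5 kg.
Tool frame: the origin (TCP) lies at the very end of the fingers, on their centre line; the grasp point (between the pads) lies 19 mm behind it; z points along the fingers, y is the line along which they close (so a half turn about z gives the same grasp; the last joint's range is limited). The gripper opens to 92 mm and grips with 3 to 60 N. Pads are 19 mm wide; open, the fingers measure 130 mm over their backs; the gripper's body (75 mm by 190 mm) begins 47 mm behind the grasp point.
Start: joints at [1.425, 0.501, -0.427, 1.55, 0.221, 1.138, -0.21], TCP at [0.258, -0.596, 0.227] pointing down, gripper open.
Joint ranges: [-2.88, 2.88], [-0.31, 2.03], [-1.54, 1.56], [0.2, 2.42], [-1.41, 4.55], [0.19, 2.02], [-2.57, 2.57]. Speed limits (rad/s): [2.57, 2.57, 3.14, 3.14, 3.14, 3.14, 3.14].

INTERFACE

Orientations are given as a rotation vector (axis times angle).
In Python, from station import monitor, optics, robot, nets gives the robot as it stands. The module is installed in compiled form; this text tells all that it offers.
- The arm moves only by the tool apply_moves, never from a script. Its argument "steps" is a list of rows, each a list of 5 numbers: the shift along the world's x, y, z normalised to -1 to 1, where 1 is 0.1 m, then the turn about the world's z normalised to -1 to 1, where 1 is 30 degrees, then the opening, from 0 (shut) to 1 (fully open). In form: [[tx, ty, tz, roll, hand], ...]. A call has 1 to 8 rows; each row is the pose to reach, as a shift and turn from the pose commanded when the call began; what a row does not reach only later rows make up. A row lasts 1/8 s, in which the tool goes at most 62.5 mm and 10.7 degrees, less where a joint would pass 70% of its speed; a pose out of reach is approached as far as the arm can. A call with a number of a shift or a turn outside -1 to 1 is refused whole. A call with a gripper value outside its range is refused whole. The fingers move at their own pace and stop on an object; "squeeze" is the grip in N (left out, the last holds). Time passes only in rows, so rows that repeat a pose let the fingers close. It gives the time, the measured TCP pose, the force, the opening and the grip force at its end, in the units of the state.
- monitor.state(): the state, without advancing time (a new reading comes with each control period).
- optics.read_camera(name): name is "side" or "top"; returns (picture, depth): 384x512x3 uint8, blue, green, red; 384x512 float32, m along the optical axis (not along the pixel's ray), 0 where there is no reading.
- optics.camera_model(name): a dict with "mtx" (3x3 intrinsics, pixels), "origin" and "rotation" of the camera in the world. Camera axes: x right, y down, z forward; pixel columns grow to the right and rows downward; lengths in m; the calibration is good to about 2 mm. A picture is of the moment at which its call begins. camera_model takes no time and is no camera call.
- robot.close_job(): hands the job in; it is judged then, once.
Trained networks look in the newest picture that a camera, given by its name, has taken for a name from the list of things; names that differ only in an ending like _2 or _b are one class to them, and where a whole thing is asked for, a point or a joint stands for the part that bears it (a point fixed in the world has none). Each returns a list of dicts, best first, with "p" (0 to 1); they miss things now and then, are a little off and sometimes report something else, mostly with a low value. They report only what shows in the picture. A call takes as long as a camera call.
- nets.spot_in(query, camera): "xy" ([column, row] as shares, 0 to 1, of the picture: columns of its width, rows of its height, amid what is visible of it).
- nets.cut_out(query, camera): "mask" (384x512 bool, what is visible of it) and "xy" ([column, row] as shares, 0 to 1, of the picture: columns of its width, rows of its height, amid what is visible of it).
- nets.place_of(query, camera): "xy" ([column, row] as shares, 0 to 1, of the picture: columns of its width, rows of its height: a listed point, or the origin of a listed thing).
The state is a dict: "clock": time; "joint_positions": joint angles; "qvel": joint speeds; "joint_efforts": joint torques, N m; "ee_pos": TCP position; "tcp_rot": TCP orientation; "contact_force": force on the tool from outside, world axes, zero at the start; "moment": the same for the moment, N m; "gripper_width": finger opening in m; "grip_force": force on a finger pad.
Only numpy, scipy, OpenCV 4.12 (cv2) and the standard library are available. Lean on these libraries where they do the work, as an engineer would, in place of code of your own. Each camera call takes 0.05 s, during which the arm holds its last target. There are 200 camera calls.

## Working session

There is one attempt and no reset: what is moved stays moved. The work goes in short steps, Python scripts to look and compute and a tool call to move; the robot and the scene stay as the last step left them, time stands still between calls to the robot, and variables do not carry over. Pictures are saved under pics/ and viewed, at most 13 in all, crops included, and the job is handed in when it is done.

Besides the shell and the picture viewer there is one more tool, called after "Request:" by a JSON object that holds its "fn" and its "kwargs", one argument or row to a line. apply_moves: Moves the arm, as the interface text tells. Its arguments: {"type":"object","properties":{"steps":{"type":"array","items":{"type":"array","items":{"type":"number","minimum":-1,"maximum":1}}},"squeeze":{"type":"number"}},"required":["steps"]}

```bash
mkdir -p pics; cat > h.py <<'E'
import numpy as np, cv2
from station import monitor, optics, robot, nets
def ray(cam,px):
    m=optics.camera_model(cam);K=np.array(m['mtx']);R=np.array(m['rotation']);
    if R.ndim==1: R=cv2.Rodrigues(R)[0]
    return np.array(m['origin']),R@np.linalg.inv(K)@np.array([px[0],px[1],1.])
def at_z(cam,px,z):
    o,d=ray(cam,px);return o+d*(z-o[2])/d[2]
def at_d(cam,px,depth):
    o,d=ray(cam,px);return o+d*depth[int(px[1]),int(px[0])]
def find(q,cam,z):
    r=nets.place_of(q,cam)
    return [(round(i['p'],2),np.round(np.array(i['xy'])*[512,384],1),np.round(at_z(cam,np.array(i['xy'])*[512,384],z),4)) for i in r[:2]]
Z=dict(swivel_axis=.035,pointer=.035,red_dot_centre=.035,yellow_dot_centre=.035,lever_ball=.094,lever_pivot=.06,front_jaw_left=.1,front_jaw_right=.1,tape_measure_centre=.015,marker_centre=.008,screwdriver_centre=.013)
E
python3 - <<'E'
from h import *
for c in ('top','side'):
    p,d=optics.read_camera(c);cv2.imwrite(f'pics/{c}0.png',p);m=optics.camera_model(c);print(c,m)
    for q,z in Z.items(): print(q,find(q,c,z))
print(monitor.state())
E
```

```text
top {'mtx': array([[480.89441742,   0.        , 260.76810616],
       [  0.        , 480.89441742, 189.80994817],
       [  0.        ,   0.        ,   1.        ]]), 'origin': array([0.48735173, 0.07236937, 1.09424716]), 'rotation': array([-2.1819674 ,  2.21611466, -0.08552612])}
swivel_axis [(0.56, array([286.9, 179.5]), array([ 0.5733, -0.0048,  0.035 ]))]
pointer [(0.58, array([253.7, 187.5]), array([0.5566, 0.069 , 0.035 ]))]
red_dot_centre [(0.47, array([260.7, 164. ]), array([0.6085, 0.0527, 0.035 ]))]
yellow_dot_centre [(0.58, array([275.4, 212.2]), array([0.5014, 0.022 , 0.035 ]))]
lever_ball [(0.58, array([355.1, 188.7]), array([ 0.5471, -0.1429,  0.094 ])), (0.28, array([190.9, 184. ]), array([0.562 , 0.1996, 0.094 ]))]
lever_pivot [(0.67, array([313.7, 176.9]), array([ 0.576, -0.061,  0.06 ]))]
front_jaw_left [(0.56, array([275.8, 213. ]), array([0.4988, 0.0243, 0.1   ]))]
front_jaw_right [(0.9, array([312.8, 210.5]), array([ 0.5028, -0.0524,  0.1   ]))]
tape_measure_centre [(0.9, array([374. , 153.7]), array([ 0.6306, -0.2051,  0.015 ]))]
marker_centre [(0.77, array([388
[... 1102 characters left out ...]
 1.42520426,  0.50093712, -0.4270197 ,  1.55037352,  0.22081199,
        1.13830107, -0.21031923]), 'qvel': array([ 4.39132107e-04,  9.92318609e-04, -6.28234238e-05, -1.62071799e-03,
       -1.25497756e-04,  6.58618774e-04, -1.86020756e-03]), 'joint_efforts': array([-7.37459663e-05, -5.66457510e+01, -5.81071347e+00, -2.79505080e+01,
       -6.66206446e-02,  2.05920520e-02,  9.71853433e-05]), 'ee_pos': array([ 0.25842288, -0.59643265,  0.22671815]), 'tcp_rot': array([3.07618780e+00, 6.37708542e-01, 7.50028236e-05]), 'contact_force': array([ 0.09222602,  0.331174  , -0.00454135]), 'moment': array([-0.00330108, -0.01048308, -0.04289248]), 'grip_force': 0.0, 'gripper_width': 0.09165625641374454}
```

View pics/top0.png

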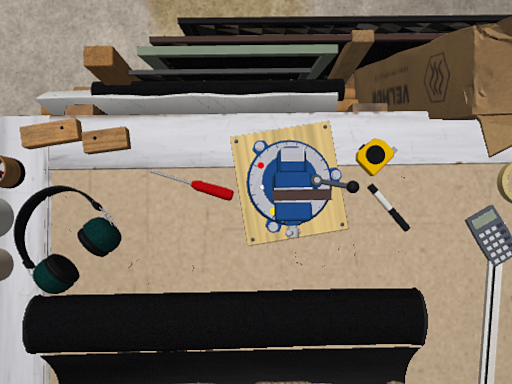

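View pics/side0.png

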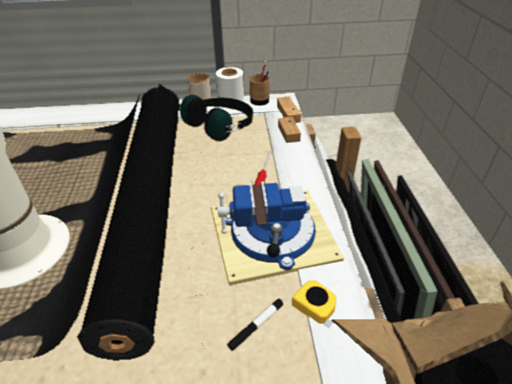

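The top view shows the vise at about (292,188). The pointer is at about (262,187), with the red dot at (261,165) to its rear. The yellow dot is at (272,211) and the black ball at (353,187). The side view agrees: the ball is at (272,249), with the marker and tape on the near side. The head has to turn clockwise.

```bash
cat >> h.py <<'E'
from scipy.optimize import least_squares
def blob(p,m,box):
    x0,y0,x1,y1=box;k=np.zeros(m.shape,bool);k[y0:y1,x0:x1]=1;m=m&k
    n,l,s,c=cv2.connectedComponentsWithStats(m.astype(np.uint8));i=1+np.argmax(s[1:,4]);return c[i],s[i,4]
def dots(p):
    h=cv2.cvtColor(p,cv2.COLOR_BGR2HSV).astype(int);H,S,V=h[...,0],h[...,1],h[...,2]
    r=blob(p,((H<8)|(H>172))&(S>130)&(V>90),(245,145,300,230))
    y=blob(p,(H>20)&(H<35)&(S>150)&(V>120),(255,195,300,225))
    return r,y
E
python3 - <<'E'
from h import *
p,d=optics.read_camera('top');r,y=dots(p);print(r,y)
R=at_z('top',r[0],.035);Y=at_z('top',y[0],.035);print(R,Y,'depthz',at_d('top',r[0],d),at_d('top',y[0],d))
M=(R+Y)[:2]/2;v=(Y-R)[:2];L=np.linalg.norm(v);h=np.sqrt(max(0,.074**2-L*L/4));n=np.array([-v[1],v[0]])/L
print('axis',M+h*n,M-h*n, 'chord',L)
b=nets.cut_out('lever_ball','top')
for i in b[:2]: print(i['p'],np.array(i['xy'])*[512,384])
c=cv2.resize(p[120:250,220:380],None,fx=5,fy=4.6,interpolation=cv2.INTER_CUBIC);c=cv2.resize(p[125:245,225:375],None,fx=5,fy=5,interpolation=cv2.INTER_CUBIC);cv2.imwrite('pics/c0.png',c)
E
```

```text
(array([260.24242424, 165.        ]), np.int32(33)) (array([272.2962963 , 210.77777778]), np.int32(27))
[0.60629039 0.05372737 0.035     ] [0.50461954 0.02880111 0.035     ] depthz [0.60593979 0.05378232 0.03812234] [0.50465836 0.02870318 0.03261915]
axis [ 0.56791095 -0.00954205] [0.54299898 0.09207052] chord 0.10468180082900909
0.63 [340.1216 186.7008]
0.28 [293.3248 187.2   ]
```

View pics/c0.png

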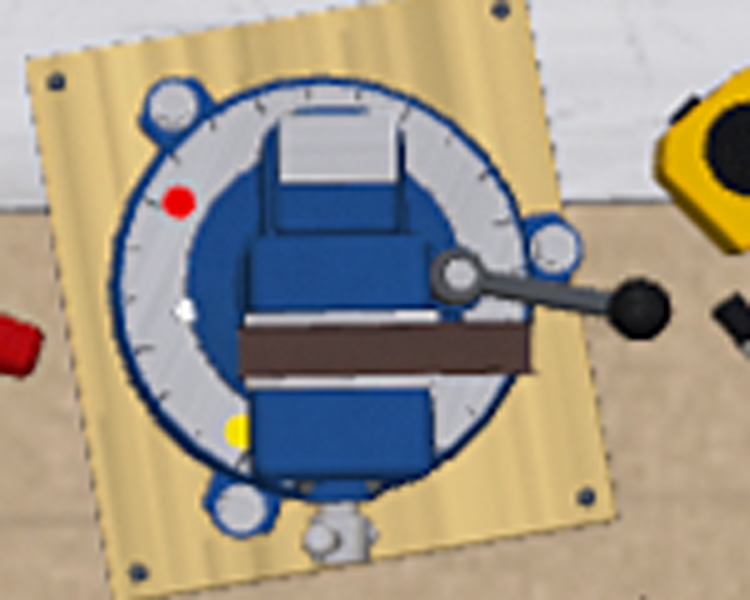

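Request:
{"fn": "apply_moves", "kwargs": {
  "steps": [
    [0.5,0.9,0,0,0],
    [0.9,1,0,0,0],
    [1,1,0,0,0],
    [1,1,0,0,0]
  ]
}}

```text
clock: 1.8
ee_pos: [0.3604, -0.4956, 0.227]
tcp_rot: [3.074, 0.644, 0.001]
contact_force: [-1.0, 0.2, -1.1]
gripper_width: 0.0563
grip_force: 0.0
```

The crop shows the ring centre at crop pixel (321,288), the pointer at (185,310), the red dot at (178,203) and the ball at (638,310). The profile ends at (530,348).

Request:
{"fn": "apply_moves", "kwargs": {
  "steps": [
    [0.3,0.5,0,0,0],
    [0.6,1,0,0,0]
  ]
}}

```text
clock: 2.05
ee_pos: [0.4167, -0.3983, 0.2264]
tcp_rot: [3.078, 0.628, -0.002]
contact_force: [0.3, -0.7, -0.1]
gripper_width: 0.0365
grip_force: 0.0
```

Request:
{"fn": "apply_moves", "kwargs": {
  "steps": [
    [0.3,0.5,0,0,0],
    [0.6,1,0,0,0]
  ]
}}

```text
clock: 2.3
ee_pos: [0.4777, -0.2979, 0.2267]
tcp_rot: [3.076, 0.631, -0.001]
contact_force: [0.6, 0.1, 0.5]
gripper_width: 0.0163
grip_force: 0.0
```

Request:
{"fn": "apply_moves", "kwargs": {
  "steps": [
    [0,0.5,-0.2,0,0],
    [0,1,-0.2,0,0],
    [0,1,-0.2,0,0]
  ]
}}

```text
clock: 2.68
ee_pos: [0.478, -0.1942, 0.2067]
tcp_rot: [-3.074, -0.644, 0.001]
contact_force: [-0.5, -1.3, 0.6]
gripper_width: 0.0004
grip_force: 0.0
```

```bash
python3 - <<'E'
from h import *
p,d=optics.read_camera('top')
h=cv2.cvtColor(p,cv2.COLOR_BGR2HSV)
f=lambda x,y,z:at_z('top',(225+x/5-.4,125+y/5-.4),z)[:2].round(4)
print('ball',f(638,310,.094),'hub',f(460,275,.085),'tip',f(185,310,.035),'ring',f(321,288,.035))
v=f(530,372,.128)-f(240,375,.128);print('profile dir',np.degrees(np.arctan2(v[1],v[0])),f(530,372,.128),f(240,375,.128))
print('jaw front',f(255,475,.126),f(432,475,.126))
print(monitor.state()['ee_pos'])
p,d=optics.read_camera('side');cv2.imwrite('pics/s1.png',cv2.resize(p[120:340,150:400],None,fx=3,fy=2.7))
print(find('lever_ball','side',.094))
E
```

```text
ball [ 0.5515 -0.1369] hub [ 0.568  -0.0638] tip [0.5583 0.0515] ring [ 0.5672 -0.0088]
profile dir -90.29382193465068 [ 0.525  -0.0854] [0.5256 0.0316]
jaw front [0.4853 0.0262] [ 0.4842 -0.0451]
[ 0.47800484 -0.19710728  0.20682572]
[(0.54, array([275.2, 232.7]), array([ 0.5603, -0.0921,  0.094 ])), (0.52, array([275. , 248.4]), array([ 0.5547, -0.1323,  0.094 ]))]
```

View pics/s1.png

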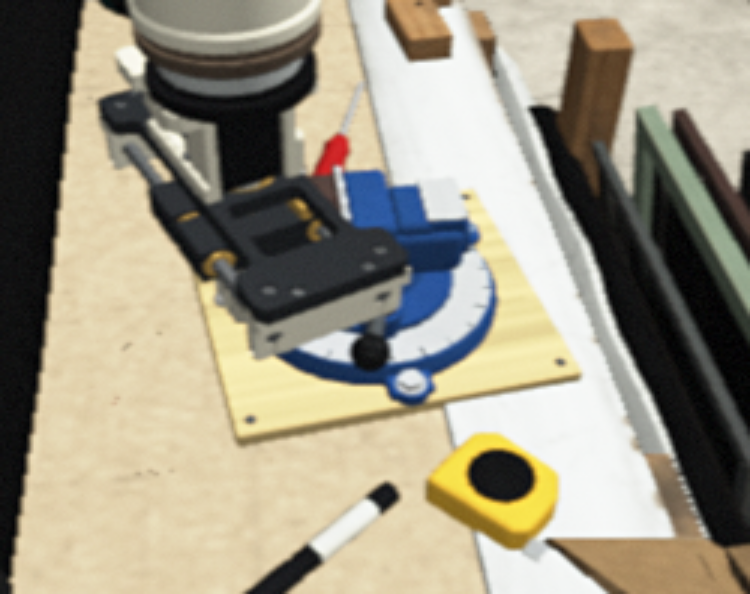

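The gripper is at TCP (0.478,-0.197), hovering in front of the ball, which is seen at crop (370,350). I'll descend beside the ball and swing the lever.

Request:
{"fn": "apply_moves", "kwargs": {
  "steps": [
    [0.2,0.4,0,0,0],
    [0.2,0.4,-0.5,0,0],
    [0.2,0.4,-1,0,0],
    [0.2,0.4,-1,0,0]
  ]
}}

```text
clock: 3.32
ee_pos: [0.4948, -0.158, 0.1033]
tcp_rot: [-3.073, -0.632, 0.011]
contact_force: [0.0, -0.1, -0.1]
gripper_width: 0.0004
grip_force: 0.0
```

Request:
{"fn": "apply_moves", "kwargs": {
  "steps": [
    [0,0.1,-0.2,0,0],
    [0.2,0.1,-0.2,0,0],
    [0.3,0.1,-0.2,0,0],
    [0.3,0.1,-0.2,0,0]
  ]
}}

```text
clock: 3.82
ee_pos: [0.5298, -0.1477, 0.0881]
tcp_rot: [3.075, 0.635, 0.003]
contact_force: [-0.3, 0.2, 0.7]
gripper_width: -0.0001
grip_force: 0.0
```

Request:
{"fn": "apply_moves", "kwargs": {
  "steps": [
    [0.12,0,0,0,0],
    [0.23,0,0,0,0],
    [0.36,0.03,0,0,0],
    [0.48,0.08,0,0,0],
    [0.6,0.15,0,0,0],
    [0.7,0.23,0,0,0],
    [0.7,0.23,0,0,0]
  ]
}}

```text
clock: 4.7
ee_pos: [0.5997, -0.1209, 0.0868]
tcp_rot: [-3.074, -0.641, -0.003]
contact_force: [-0.5, 0.2, -0.3]
gripper_width: 0.0006
grip_force: 0.0
```

Request:
{"fn": "apply_moves", "kwargs": {
  "steps": [
    [0.08,0.1,0,0,0],
    [0.14,0.21,0,0,0],
    [0.17,0.27,0,0,0],
    [0.18,0.3,0,0,0]
  ]
}}

```text
clock: 5.2
ee_pos: [0.617, -0.0975, 0.087]
tcp_rot: [3.072, 0.633, -0.001]
contact_force: [-0.9, -12.6, 0.6]
gripper_width: 0.0003
grip_force: 4.7
```

```bash
python3 - <<'E'
from h import *
p,d=optics.read_camera('side');cv2.imwrite('pics/s2.png',cv2.resize(p[140:300,180:380],None,fx=3.5,fy=3.5))
print(find('lever_ball','side',.094))
print(monitor.state()['contact_force'])
E
```

```text
[]
[-0.52737721 -9.32312101  0.13427041]
```

View pics/s2.png

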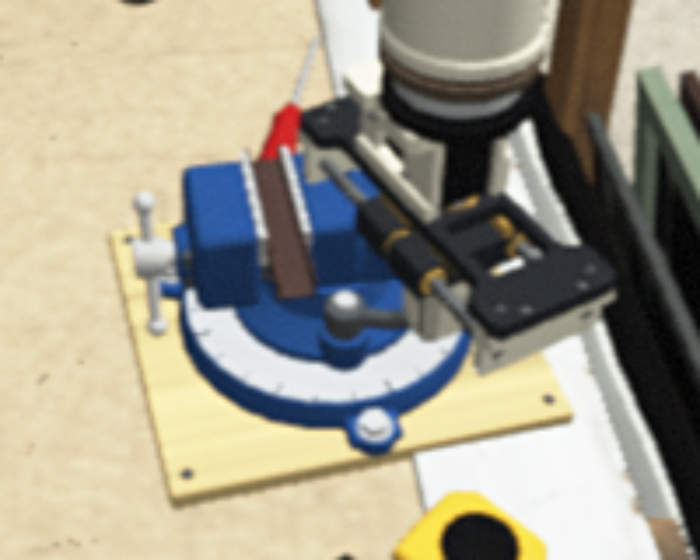

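The lever rod now points rearward, so it is open and the 10 N is the stop. I'll retreat and move to the right of the front jaw.

Request:
{"fn": "apply_moves", "kwargs": {
  "steps": [
    [-0.1,-0.4,0,0,0],
    [-0.1,-0.5,0.3,0,0],
    [-0.1,-0.5,0.9,0,0],
    [-0.6,-0.6,1,-0.2,0],
    [-1,-0.6,1,-0.4,0],
    [-1,-0.6,1,-0.75,0],
    [-1,-0.6,1,-0.75,0]
  ]
}}

```text
clock: 6.18
ee_pos: [0.5173, -0.1519, 0.1875]
tcp_rot: [-3.141, -0.03, -0.003]
contact_force: [0.8, -0.3, -0.3]
gripper_width: 0.0007
grip_force: 0.0
```

```bash
python3 - <<'E'
from h import *
p,d=optics.read_camera('top');cv2.imwrite('pics/t3.png',cv2.resize(p[125:245,225:375],None,fx=5,fy=5,interpolation=cv2.INTER_CUBIC))
for q in ('lever_ball','lever_pivot','pointer','red_dot_centre','front_jaw_right','front_jaw_left'): print(q,find(q,'top',Z[q]))
s=monitor.state();print(s['ee_pos'],s['tcp_rot'])
E
```

```text
lever_ball [(0.79, array([330.8, 149.1]), array([ 0.6311, -0.094 ,  0.094 ]))]
lever_pivot [(0.89, array([315.5, 176.3]), array([ 0.5772, -0.0649,  0.06  ]))]
pointer [(0.59, array([256.4, 190. ]), array([0.551 , 0.0631, 0.035 ]))]
red_dot_centre [(0.61, array([272.1, 207.6]), array([0.5116, 0.0292, 0.035 ])), (0.42, array([258.5, 164.8]), array([0.6068, 0.0576, 0.035 ]))]
front_jaw_right [(0.73, array([317.2, 208.5]), array([ 0.5068, -0.0616,  0.1   ])), (0.24, array([313.2, 177.2]), array([ 0.5719, -0.0548,  0.1   ]))]
front_jaw_left [(0.62, array([277. , 215.1]), array([0.4945, 0.0219, 0.1   ]))]
[ 0.51673995 -0.15304901  0.18648758] [-3.14081017e+00 -2.76461141e-02  8.71623333e-05]
```

View pics/t3.png

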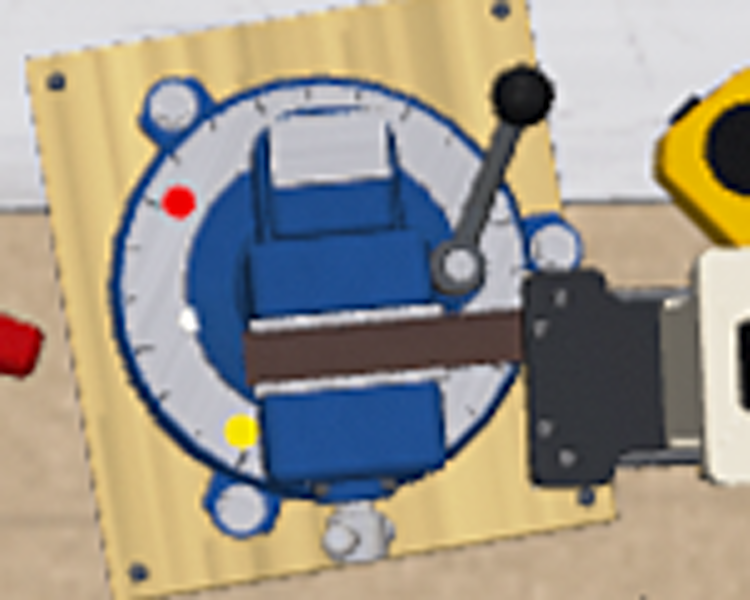

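The top picture shows the lever open, with the ball at crop (522,95) and the lever at about 1.29 rad. The head has turned about 4° anticlockwise, putting the pointer at (190,322) with the red dot still at (178,203). It now needs about 45° clockwise.

Request:
{"fn": "apply_moves", "kwargs": {
  "steps": [
    [-0.17,0,-0.3,0.1,0],
    [-0.17,0,-0.8,0.1,0],
    [-0.17,0.2,-0.87,0.1,0],
    [-0.17,0.5,-0.87,0.1,0],
    [-0.17,0.75,-0.87,0.1,0],
    [-0.17,0.75,-0.87,0.1,0]
  ]
}}

```text
clock: 7.28
ee_pos: [0.4997, -0.076, 0.0997]
tcp_rot: [-3.138, -0.115, -0.0]
contact_force: [0.8, 0.4, 0.6]
gripper_width: 0.0006
grip_force: 0.0
```

Request:
{"fn": "apply_moves", "kwargs": {
  "steps": [
    [-0.04,0.08,0,-0.15,0],
    [-0.08,0.16,0,-0.3,0],
    [-0.12,0.24,0,-0.5,0],
    [-0.15,0.31,0,-0.65,0],
    [-0.18,0.39,0,-0.8,0],
    [-0.21,0.46,0,-1,0],
    [-0.21,0.46,0,-1,0]
  ]
}}

```text
clock: 8.15
ee_pos: [0.4766, -0.0365, 0.0995]
tcp_rot: [3.055, -0.713, -0.004]
contact_force: [-4.6, -6.0, 3.9]
gripper_width: 0.0006
grip_force: 3.8
```

```bash
cat >> h.py <<'E'
A=np.array([.5675,-.009])
def ptr(p,save=None):
    (r,n),_=dots(p)
    R=at_z('top',r,.035)[:2]-A
    h=cv2.cvtColor(p,cv2.COLOR_BGR2HSV).astype(int)
    # unwrap around the axis: value at radius 58..67 mm vs angle
    m=optics.camera_model('top');Rm=cv2.Rodrigues(np.array(m['rotation']))[0]
    a=np.radians(np.arange(20,160,.5));out=[]
    for rad in np.arange(.055,.066,.001):
        P=np.c_[A[0]+rad*np.cos(a),A[1]+rad*np.sin(a),np.full(len(a),.037)]
        c=(P-m['origin'])@Rm;u=c@np.array(m['mtx']).T;u=(u[:,:2]/u[:,2:]).astype(np.float32)
        out.append(cv2.remap(p,u[None,:,0],u[None,:,1],cv2.INTER_LINEAR)[0].astype(float).min(1))
    o=np.array(out);w=np.clip(o.max(0)-225,0,None)
    print('red r,ang',np.linalg.norm(R),np.degrees(np.arctan2(R[1],R[0])),n,'px',r)
    print('white peaks',[(float(np.degrees(x)),v) for x,v in zip(a,o[2:5].max(0)) if v>195])
    if save: cv2.imwrite(save,cv2.resize(p[125:245,225:375],None,fx=5,fy=5,interpolation=cv2.INTER_CUBIC))
E
python3 - <<'E'
from h import *
p,d=optics.read_camera('top');ptr(p,'pics/t4.png')
print(find('pointer','top',.035),find('front_jaw_right','top',.1))
s=monitor.state();print(s['ee_pos'],s['tcp_rot'],s['contact_force'])
E
```

```text
Traceback (most recent call last):
  File "h.py", line 26, in ptr
    (r,n),_=dots(p)
            ~~~~^^^
  File "h.py", line 22, in dots
    y=blob(p,(H>20)&(H<35)&(S>150)&(V>120),(255,195,300,225))
  File "h.py", line 18, in blob
    n,l,s,c=cv2.connectedComponentsWithStats(m.astype(np.uint8));i=1+np.argmax(s[1:,4]);return c[i],s[i,4]
                                                                     ~~~~~~~~~^^^^^^^^^
ValueError: attempt to get argmax of an empty sequence
```

```bash
sed -i '/y=blob/d;s/return r,y/return r,0/' h.py
sed -i 's/i=1+np.argmax(s\[1:,4\]);return/i=1+np.argmax(s[1:,4]) if n>1 else 0;return/' h.py
python3 - <<'E'
from h import *
p,d=optics.read_camera('top');ptr(p,'pics/t4.png')
print(find('pointer','top',.035),find('front_jaw_right','top',.1))
s=monitor.state();print(s['ee_pos'],s['tcp_rot'],s['contact_force'])
E
```

```text
red r,ang 0.07375240554368925 58.26749708235766 33 px [260.24242424 165.        ]
white peaks []
[(0.86, array([252. , 175.2]), array([0.5839, 0.0723, 0.035 ]))] [(0.63, array([255. , 178.1]), array([0.5718, 0.0662, 0.1   ]))]
[ 0.47663434 -0.03646972  0.09943328] [ 3.05538947 -0.7119408  -0.00468156] [-4.36195442 -6.37552662  4.80028488]
```

View pics/t4.png

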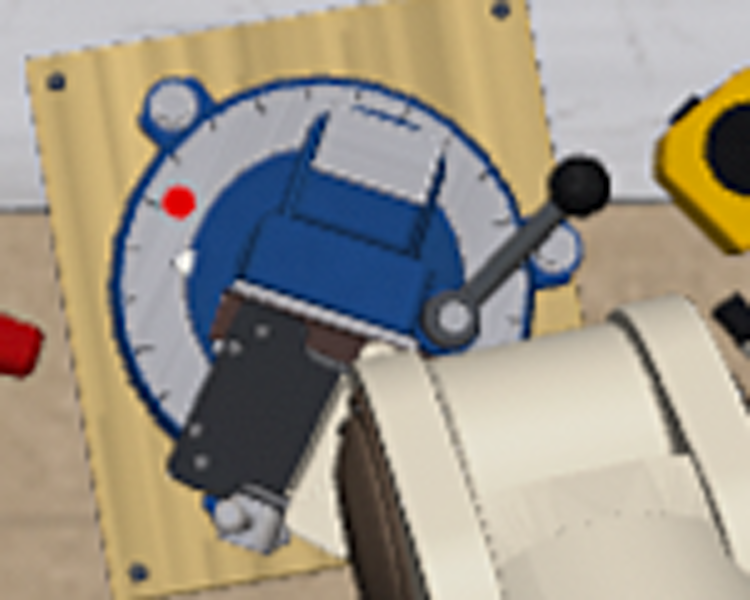

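The pointer is now at crop (183,262) and the red dot at (178,203), so about 23° remain. I'll keep pushing.

Request:
{"fn": "apply_moves", "kwargs": {
  "steps": [
    [0,0.06,0,-0.06,0],
    [0,0.12,0,-0.12,0],
    [0,0.18,0,-0.2,0],
    [0,0.22,0,-0.25,0],
    [0,0.22,0,-0.25,0]
  ]
}}

```text
clock: 8.98
ee_pos: [0.475, -0.0143, 0.0992]
tcp_rot: [3.001, -0.91, -0.009]
contact_force: [-8.7, -5.1, 8.5]
gripper_width: 0.0005
grip_force: 5.2
```

```bash
python3 - <<'E'
from h import *
p,d=optics.read_camera('top');ptr(p,'pics/t5.png')
print(p[165:185,252:272].min(2))
print(find('pointer','top',.035))
E
```

```text
red r,ang 0.07375240554368925 58.26749708235766 33 px [260.24242424 165.        ]
white peaks []
[[ 32 151 120  95 127  86   0   0   0   0   0  24 164 173 156 102  39  20
   25  29]
 [108 174 165 149 125  98  24   0   0   0   0  17 161 180 120  41  15  24
   26  27]
 [155 178 177 176 160 169  87   0   0   0  10 136 173 161  81  17  22  27
   28  27]
 [165 179 172 171 171 168 169 134  89  71 144 164 181 115  32  18  26  29
   27  26]
 [171 175 171 170 169 170 171 177 169 127 181 218 235 197  90  15  25  26
   27  26]
 [179 173 171 170 170 172 175 176 175  99 207 236 240 178  65  18  27  27
   27  28]
 [178 171 170 169 171 175 176 176 178 147 229 240 232 117  16  21  24  26
   27  28]
 [175 172 169 170 173 175 175 175 176 168 186 213 166  60  16  24  26  27
   27  28]
 [176 172 170 171 175 175 175 177 173 171 174 137  69  20  22  25  27  27
   25  27]
 [141 163 169 172 176 175 175 176 172 174 158  72   8  19  25  27  24  28
   27  24]
 [160 166 171 176 176 174 176 173 171 177 134  52  16  24  27  27  27  27
   21  18]
 [173 168 172 176 175 175 174 170 171 180 113  34  21  24  29  27  27  35
   28  78]
 [170 170 174 176 174 175 174 169 174 184 100  18  22  27  26  26  23  28
   39 109]
 [170 171 174 174 176 176 170 169 174 159  79  15  23  29  26  24  41  53
   31  56]
 [170 173 175 175 176 173 169 169 177 149  69  15  25  27  24  30  58  51
   46  42]
 [170 174 175 175 176 170 168 170 178 151  69  18  26  26  24  52  82  61
   53  55]
 [172 174 174 175 174 169 167 170 180 151  69  18  28  25  27  46  61  52
   50  53]
 [175 175 174 176 170 167 167 172 180 150  68  17  25  25  39  45  44  44
   47  47]
 [176 174 174 172 168 167 168 173 179 150  68  17  23  40  47  47  46  45
   45  40]
 [162 175 176 169 166 166 171 174 178 149  66  14  32  46  47  47  47  46
   46  44]]
[(0.9, array([259.4, 167.5]), array([0.6008, 0.0557, 0.035 ]))]
```

View pics/t5.png

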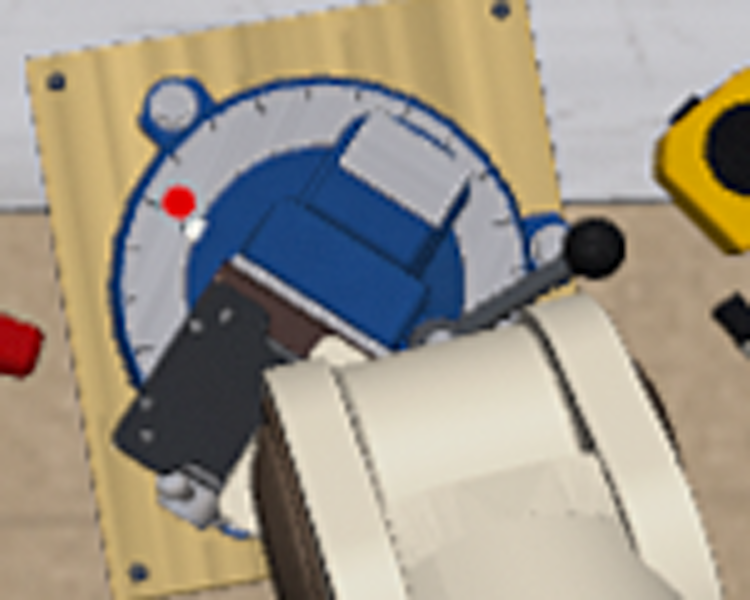

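The pointer blob is now at crop (195,229), about 6° short of the red dot.

```bash
cat >> h.py <<'E'
def err():
    p,d=optics.read_camera('top')
    w=np.clip(p.min(2).astype(float)-185,0,None);k=np.zeros_like(w);k[150:200,256:272]=1
    w*=k; _,l,s,c=cv2.connectedComponentsWithStats((w>0).astype(np.uint8));i=1+np.argmax([w[l==j].sum() for j in range(1,len(s))]);w*=l==i
    yy,xx=np.mgrid[:384,:512];px=((w*xx).sum()/w.sum(),(w*yy).sum()/w.sum())
    P=at_z('top',px,.037)[:2]-A;R=at_z('top',dots(p)[0][0],.035)[:2]-A
    a,b=[np.degrees(np.arctan2(v[1],v[0])) for v in (P,R)]
    print('ptr',px,'r',np.linalg.norm(P).round(4),'ang',a.round(2),'red',b.round(2),'diff',(a-b).round(2),'mm',((a-b)*np.pi/180*74).round(2));return p
E
python3 -c "from h import *;err()"
```

```text
ptr (np.float64(263.265664160401), np.float64(170.2781954887218)) r 0.0623 ang 64.57 red 58.27 diff 6.3 mm 8.14
```

Request:
{"fn": "apply_moves", "kwargs": {
  "steps": [
    [0.01,0.04,0,-0.08,0],
    [0.01,0.05,0,-0.12,0],
    [0.01,0.05,0,-0.12,0]
  ]
}}

```text
clock: 9.5
ee_pos: [0.475, -0.0094, 0.0989]
tcp_rot: [2.97, -1.003, -0.011]
contact_force: [-10.9, -5.6, 9.2]
gripper_width: 0.0003
grip_force: 6.0
```

```bash
python3 -c "from h import *;err();print(monitor.state()['contact_force'])"
```

```text
ptr (np.float64(263.9719387755102), np.float64(168.83163265306123)) r 0.0623 ang 61.28 red 58.27 diff 3.02 mm 3.9
[-11.27570721  -5.45809581   9.19302801]
```

Request:
{"fn": "apply_moves", "kwargs": {
  "steps": [
    [0.01,0.03,0,-0.05,0],
    [0.01,0.045,0,-0.1,0],
    [0.01,0.045,0,-0.1,0]
  ]
}}

```text
clock: 9.93
ee_pos: [0.4754, -0.0047, 0.0987]
tcp_rot: [2.942, -1.08, -0.013]
contact_force: [-11.5, -4.9, 8.3]
gripper_width: 0.0005
grip_force: 6.2
```

```bash
python3 -c "from h import *;err();print(monitor.state()['contact_force'])"
```

```text
ptr (np.float64(264.4987212276215), np.float64(167.59846547314578)) r 0.0626 ang 58.57 red 58.27 diff 0.3 mm 0.39
[-11.73625788  -4.97404787   8.87805856]
```

On target, 0.4 mm off. I'll withdraw and go round to the rear of the ball.

Request:
{"fn": "apply_moves", "kwargs": {
  "steps": [
    [-0.1,-0.11,0,0,0],
    [-0.25,-0.28,0,0,0],
    [-0.3,-0.35,0.2,0.1,0],
    [-0.3,-0.4,0.6,0.3,0],
    [-0.2,-0.6,1,0.6,0],
    [0,-0.9,1,0.8,0],
    [0.2,-1,1,0.8,0]
  ]
}}

```text
clock: 10.85
ee_pos: [0.5013, -0.105, 0.2008]
tcp_rot: [3.108, -0.446, 0.004]
contact_force: [0.1, 0.5, -0.6]
gripper_width: 0.0003
grip_force: 0.0
```

Request:
{"fn": "apply_moves", "kwargs": {
  "steps": [
    [0.4,-0.25,0,0,0],
    [0.8,-0.35,0,0,0],
    [1,-0.35,0,0,0],
    [1,-0.35,0,0,0]
  ]
}}

```text
clock: 11.35
ee_pos: [0.6014, -0.1371, 0.1993]
tcp_rot: [-3.11, 0.443, -0.001]
contact_force: [-0.6, 0.3, 0.1]
gripper_width: 0.0005
grip_force: 0.0
```

```bash
python3 - <<'E'
from h import *
p=err();cv2.imwrite('pics/t6.png',cv2.resize(p[125:245,225:375],None,fx=5,fy=5,interpolation=cv2.INTER_CUBIC))
print(find('lever_ball','top',.094),find('lever_pivot','top',.06),find('pointer','top',.035));s=monitor.state();print(s['ee_pos'],s['tcp_rot'])
E
```

```text
ptr (np.float64(262.02594691321207), np.float64(169.08171786459886)) r 0.0659 ang 63.46 red 58.27 diff 5.19 mm 6.71
[(0.61, array([348.1, 183.9]), array([ 0.5573, -0.1284,  0.094 ]))] [(0.65, array([308.7, 195.4]), array([ 0.5361, -0.0493,  0.06  ]))] [(0.62, array([258.8, 164.4]), array([0.6077, 0.0569, 0.035 ]))]
[ 0.59937111 -0.13647656  0.1996841 ] [ 3.10979722e+00 -4.42588831e-01 -9.66072772e-04]
```

View pics/t6.png

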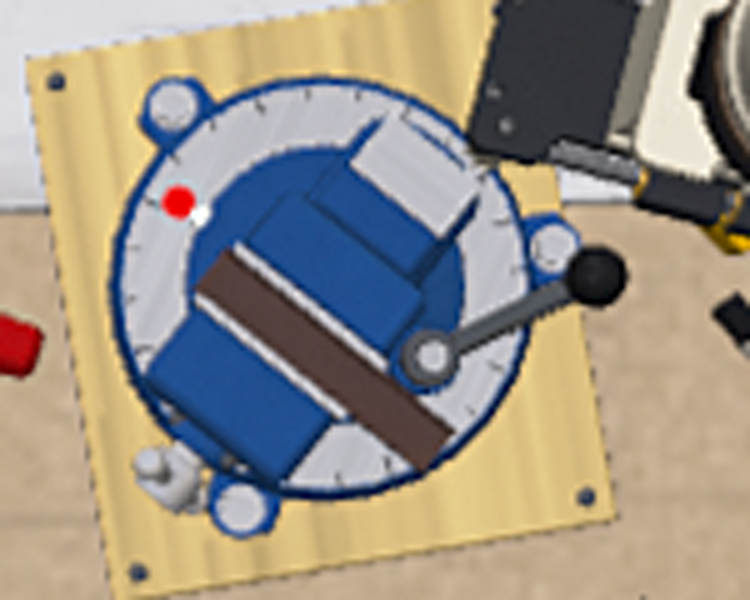

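The pointer at crop (200,213) is next to the red dot at (178,203), and the ball is at (597,275). The blob measure picked up bright ring pixels, so I'll re-check it with a higher threshold.

```bash
sed -i 's/astype(float)-185/astype(float)-205/' h.py; python3 -c "
from h import *
p=err();print(p[160:173,258:270].min(2))"
```

```text
ptr (np.float64(264.5012406947891), np.float64(167.5682382133995)) r 0.0627 ang 58.52 red 58.27 diff 0.25 mm 0.32
[[194 190 191 192 194 195 195 195 193 190 191 193]
 [188 186 181 193 191 195 194 198 190 192 192 202]
 [162 120  86 103 138 198 194 194 191 194 201 170]
 [ 96   0   0   0  27 127 195 190 195 200 168  94]
 [ 30   0   0   0   0  48 185 189 199 162  91  32]
 [  0   0   0   0   0  26 176 187 199 112  25  26]
 [ 29   0   0   0   0  95 209 242 214  94  13  29]
 [ 97   0   0   0   7 236 245 253 239 113  15  29]
 [191 152 100  80 159 230 251 255 202  72  21  32]
 [194 199 187 188 192 160 247 242 115  23  27  32]
 [199 196 196 196 194 181 181 119  39  21  29  30]
 [199 197 199 195 198 179  92  20  19  27  32  31]
 [198 197 199 194 201 135  47  20  27  29  34  31]]
```

Request:
{"fn": "apply_moves", "kwargs": {
  "steps": [
    [0.2,0.05,0,0,0],
    [0.2,0.05,-0.5,0,0],
    [0.2,0.05,-1,0,0],
    [0.2,0.05,-1,0,0]
  ]
}}

```text
clock: 12.1
ee_pos: [0.6161, -0.1306, 0.0959]
tcp_rot: [-3.11, 0.442, 0.014]
contact_force: [-1.0, 0.2, 0.1]
gripper_width: 0.0007
grip_force: 0.0
```

Request:
{"fn": "apply_moves", "kwargs": {
  "steps": [
    [-0.05,0.05,-0.13,0,0],
    [-0.2,0.05,-0.13,0,0],
    [-0.3,0.05,-0.13,0,0],
    [-0.3,0.05,-0.13,0,0]
  ]
}}

```text
clock: 12.6
ee_pos: [0.5907, -0.1262, 0.0882]
tcp_rot: [3.11, -0.442, 0.003]
contact_force: [-0.3, -0.6, -0.1]
gripper_width: 0.0008
grip_force: 0.0
```

Request:
{"fn": "apply_moves", "kwargs": {
  "steps": [
    [-0.1,0,0,0,0],
    [-0.22,-0.03,0,0,0],
    [-0.34,-0.05,0,0,0],
    [-0.46,-0.04,0,0,0],
    [-0.58,-0.02,0,0,0],
    [-0.7,0.03,0,0,0],
    [-0.81,0.1,0,0,0],
    [-0.81,0.1,0,0,0]
  ]
}}

```text
clock: 13.6
ee_pos: [0.508, -0.1147, 0.0867]
tcp_rot: [-3.11, 0.44, 0.003]
contact_force: [1.0, 0.4, 0.2]
gripper_width: 0.0006
grip_force: 0.0
```

Request:
{"fn": "apply_moves", "kwargs": {
  "steps": [
    [-0.06,0.05,0,0,0],
    [-0.12,0.12,0,0,0],
    [-0.18,0.19,0,0,0],
    [-0.18,0.19,0,0,0]
  ]
}}

```text
clock: 14.1
ee_pos: [0.4917, -0.0971, 0.0868]
tcp_rot: [3.11, -0.441, 0.002]
contact_force: [3.3, -4.6, -1.6]
gripper_width: 0.0003
grip_force: 2.0
```

```bash
python3 -c "
from h import *
p=err();print(find('lever_ball','top',.094));p,_=optics.read_camera('side');print(find('lever_ball','side',.094))"
```

```text
ptr (np.float64(265.0699300699301), np.float64(166.77272727272728)) r 0.0625 ang 56.53 red 58.27 diff -1.73 mm -2.24
[]
[]
```

Request:
{"fn": "apply_moves", "kwargs": {
  "steps": [
    [-0.03,0.04,0,0,0],
    [-0.05,0.07,0,0,0],
    [-0.05,0.07,0,0,0]
  ]
}}

```text
clock: 14.68
ee_pos: [0.4909, -0.0951, 0.0878]
tcp_rot: [3.106, -0.446, 0.015]
contact_force: [11.3, -16.3, -7.8]
gripper_width: 0.0004
grip_force: 8.4
```

```bash
python3 -c "from h import *;p=err()"
```

```text
ptr (np.float64(265.22178988326846), np.float64(166.34630350194553)) r 0.0628 ang 55.64 red 58.27 diff -2.63 mm -3.39
```

Request:
{"fn": "apply_moves", "kwargs": {
  "steps": [
    [0.2,-0.25,0,0,0],
    [0.4,-0.4,0.2,0,0],
    [0.5,-0.5,0.8,0,0],
    [0.6,-0.8,1,0,0],
    [0.6,-0.8,1,0,0]
  ]
}}

```text
clock: 15.35
ee_pos: [0.5472, -0.1716, 0.188]
tcp_rot: [3.109, -0.447, 0.003]
contact_force: [-0.8, -0.5, 0.1]
gripper_width: 0.0008
grip_force: 0.0
```

```bash
python3 -c "
from h import *
p=err();print(find('lever_ball','top',.094));err();print(p[160:173,258:270].min(2));cv2.imwrite('pics/t7.png',cv2.resize(p[125:245,225:375],None,fx=5,fy=5,interpolation=cv2.INTER_CUBIC))"
```

```text
ptr (np.float64(265.04145077720204), np.float64(166.66839378238342)) r 0.0627 ang 56.39 red 58.27 diff -1.88 mm -2.43
[(0.6, array([333.5, 229.1]), array([ 0.4636, -0.0954,  0.094 ]))]
ptr (np.float64(265.0306905370844), np.float64(166.66240409207163)) r 0.0627 ang 56.39 red 58.27 diff -1.88 mm -2.43
[[193 189 190 190 193 194 193 194 192 190 189 191]
 [187 184 180 191 189 193 192 195 188 191 190 200]
 [160 119  85 103 137 195 191 192 189 192 199 168]
 [ 96   0   0   0  27 126 194 187 191 195 163  92]
 [ 33   0   0   0   0  47 182 183 189 177  97  29]
 [  0   0   0   0   0  25 207 216 242 187  70  17]
 [ 28   0   0   0   0  34 237 245 253 207  78  19]
 [ 97   0   0   0  11 122 239 252 244 148  42  23]
 [189 151 100  79 163 179 249 255 199  67  15  26]
 [193 197 187 185 191 192 180 202 112  21  25  31]
 [196 195 194 194 193 203 116  71  40  22  31  33]
 [197 195 197 192 197 180  92  18  23  29  29  32]
 [196 196 196 192 200 136  47  24  27  31  33  32]]
```

View pics/t7.png

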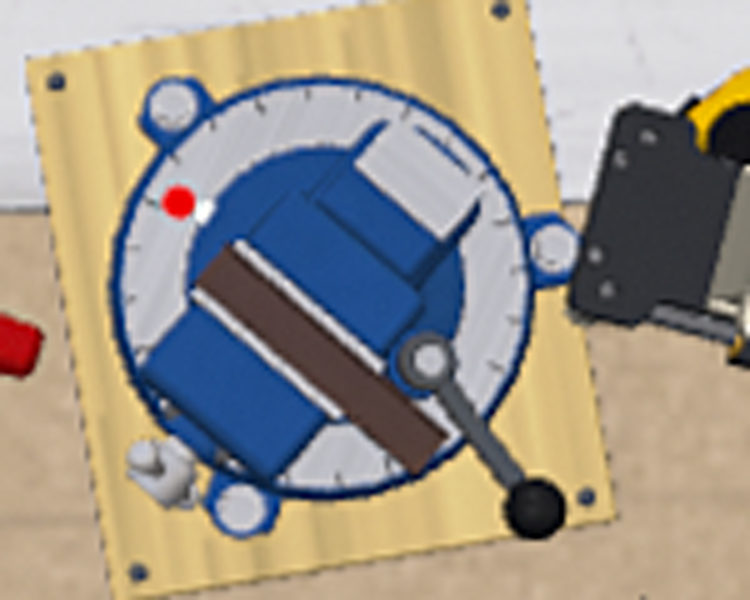

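The top view shows the lever shut, with the ball at crop (535,508). The pointer at (204,210) has drifted about 2.4 mm past the middle during locking, which is too near the limit. I'll reopen gently, reset with some allowance for the drift, and shut again.

Request:
{"fn": "apply_moves", "kwargs": {
  "steps": [
    [-0.5,0.3,0,0,0],
    [-1,0.7,0,0,0],
    [-1,0.9,0,0,0],
    [-1,0.9,0,0,0]
  ]
}}

```text
clock: 16.0
ee_pos: [0.4449, -0.0772, 0.1859]
tcp_rot: [-3.111, 0.434, 0.003]
contact_force: [1.0, -0.3, -0.9]
gripper_width: 0.0004
grip_force: 0.0
```

Request:
{"fn": "apply_moves", "kwargs": {
  "steps": [
    [-0.32,0,0,0,0],
    [-0.32,0,-0.5,0,0],
    [-0.32,0,-1,0,0],
    [-0.32,0,-1,0,0],
    [-0.1,0,-1,0,0],
    [-0.1,0,-1,0,0]
  ]
}}

```text
clock: 16.75
ee_pos: [0.4393, -0.0801, 0.0884]
tcp_rot: [-3.11, 0.442, -0.006]
contact_force: [-0.4, 0.8, -0.6]
gripper_width: 0.0004
grip_force: 0.0
```

Request:
{"fn": "apply_moves", "kwargs": {
  "steps": [
    [0.07,-0.03,0,0,0],
    [0.15,-0.1,0,0,0],
    [0.23,-0.18,0,0,0],
    [0.33,-0.24,0,0,0],
    [0.43,-0.3,0,0,0],
    [0.55,-0.33,0,0,0],
    [0.66,-0.35,0,0,0],
    [0.66,-0.35,0,0,0]
  ]
}}

```text
clock: 17.75
ee_pos: [0.504, -0.1149, 0.0869]
tcp_rot: [-3.11, 0.442, -0.003]
contact_force: [0.1, 0.6, -1.8]
gripper_width: 0.0001
grip_force: 0.0
```

```bash
python3 -c "from h import *;p=err()"
```

```text
ptr (np.float64(265.0232558139535), np.float64(166.80730897009965)) r 0.0626 ang 56.64 red 58.27 diff -1.62 mm -2.1
```

Request:
{"fn": "apply_moves", "kwargs": {
  "steps": [
    [0.06,0,0,0,0],
    [0.12,0,0,0,0],
    [0.2,0.01,0,0,0],
    [0.2,0.01,0,0,0]
  ]
}}

```text
clock: 18.3
ee_pos: [0.5237, -0.1134, 0.0868]
tcp_rot: [-3.11, 0.441, -0.003]
contact_force: [0.4, -0.7, -0.6]
gripper_width: 0.0007
grip_force: 0.2
```

```bash
python3 -c "from h import *;p=err()"
```

```text
ptr (np.float64(265.0263157894737), np.float64(166.79934210526315)) r 0.0626 ang 56.63 red 58.27 diff -1.64 mm -2.12
```

Reopening barely moved the head. I'll use the lever's open stop to nudge it anticlockwise.

Request:
{"fn": "apply_moves", "kwargs": {
  "steps": [
    [0.06,0.02,0,0,0],
    [0.12,0.03,0,0,0],
    [0.16,0.03,0,0,0],
    [0.16,0.03,0,0,0]
  ]
}}

```text
clock: 18.85
ee_pos: [0.5388, -0.11, 0.0866]
tcp_rot: [-3.11, 0.441, -0.0]
contact_force: [-2.0, 1.8, 0.2]
gripper_width: 0.0005
grip_force: 1.2
```

```bash
python3 -c "from h import *;p=err()"
```

```text
ptr (np.float64(265.03), np.float64(166.80666666666667)) r 0.0626 ang 56.64 red 58.27 diff -1.63 mm -2.11
```

Request:
{"fn": "apply_moves", "kwargs": {
  "steps": [
    [0.03,0,0,0,0],
    [0.05,0,0,0,0],
    [0.05,0,0,0,0]
  ]
}}

```text
clock: 19.27
ee_pos: [0.5421, -0.1106, 0.0865]
tcp_rot: [3.11, -0.442, -0.004]
contact_force: [-6.3, 0.9, 2.2]
gripper_width: 0.0003
grip_force: 2.9
```

```bash
python3 -c "from h import *;p=err()"
```

```text
ptr (np.float64(264.8), np.float64(167.4542372881356)) r 0.0622 ang 58.0 red 58.27 diff -0.26 mm -0.34
```

Request:
{"fn": "apply_moves", "kwargs": {
  "steps": [
    [0.02,0,0,0,0],
    [0.035,0,0,0,0],
    [0.035,0,0,0,0]
  ]
}}

```text
clock: 19.7
ee_pos: [0.5452, -0.1109, 0.0864]
tcp_rot: [3.11, -0.442, -0.005]
contact_force: [-6.3, 1.8, 3.0]
gripper_width: 0.0004
grip_force: 3.2
```

```bash
python3 -c "from h import *;p=err()"
```

```text
ptr (np.float64(264.2459546925566), np.float64(168.28155339805826)) r 0.0624 ang 60.03 red 58.27 diff 1.76 mm 2.28
```

Request:
{"fn": "apply_moves", "kwargs": {
  "steps": [
    [-0.3,0.05,0,0,0],
    [-0.3,0.05,0.4,0,0],
    [-0.3,0.05,0.9,0,0],
    [-0.1,0,1,0,0],
    [0.3,-0.15,1,0,0],
    [0.75,-0.2,1,0,0],
    [0.75,-0.2,1,0,0]
  ]
}}

```text
clock: 20.62
ee_pos: [0.6257, -0.1313, 0.1869]
tcp_rot: [-3.109, 0.442, -0.007]
contact_force: [-0.8, 1.3, -0.6]
gripper_width: 0.0004
grip_force: 0.0
```

```bash
python3 -c "from h import *;p=err();print(monitor.state()['ee_pos'])"
```

```text
ptr (np.float64(264.16421568627453), np.float64(168.29166666666666)) r 0.0625 ang 60.13 red 58.27 diff 1.86 mm 2.41
[ 0.6234807  -0.13081195  0.18658627]
```

Request:
{"fn": "apply_moves", "kwargs": {
  "steps": [
    [0.05,0,-0.5,0,0],
    [0.05,0,-1,0,0],
    [0.05,0,-1,0,0],
    [-0.1,0,-1,0,0],
    [-0.3,0.05,-1,0,0],
    [-0.3,0.05,-1,0,0]
  ]
}}

```text
clock: 21.42
ee_pos: [0.5926, -0.1263, 0.0896]
tcp_rot: [3.109, -0.442, 0.006]
contact_force: [0.9, -0.3, 1.0]
gripper_width: 0.0006
grip_force: 0.0
```

Request:
{"fn": "apply_moves", "kwargs": {
  "steps": [
    [-0.12,0,0,0,0],
    [-0.24,-0.03,0,0,0],
    [-0.36,-0.05,0,0,0],
    [-0.48,-0.04,0,0,0],
    [-0.6,-0.02,0,0,0],
    [-0.72,0.03,0,0,0],
    [-0.83,0.1,0,0,0],
    [-0.83,0.1,0,0,0]
  ]
}}

```text
clock: 22.42
ee_pos: [0.5076, -0.1146, 0.0867]
tcp_rot: [-3.11, 0.44, 0.002]
contact_force: [1.0, -0.4, 0.2]
gripper_width: 0.0006
grip_force: 0.1
```

```bash
python3 -c "from h import *;p=err()"
```

```text
ptr (np.float64(265.0233333333333), np.float64(166.80333333333334)) r 0.0626 ang 56.64 red 58.27 diff -1.63 mm -2.11
```

Request:
{"fn": "apply_moves", "kwargs": {
  "steps": [
    [-0.05,0.04,0,0,0],
    [-0.09,0.09,0,0,0],
    [-0.14,0.14,0,0,0],
    [-0.18,0.19,0,0,0],
    [-0.18,0.19,0,0,0]
  ]
}}

```text
clock: 23.1
ee_pos: [0.4918, -0.0978, 0.087]
tcp_rot: [3.109, -0.442, 0.004]
contact_force: [2.8, -5.1, -0.7]
gripper_width: 0.0005
grip_force: 2.8
```

```bash
python3 -c "from h import *;p=err()"
```

```text
ptr (np.float64(265.0255474452555), np.float64(166.83576642335765)) r 0.0625 ang 56.69 red 58.28 diff -1.59 mm -2.06
```

The head ends at the same angle as before (diff -1.6°), which looks like its swivel stop. It was dragged there while the clamp was still loose. There's plenty of time, so I'll redo it once with the finger face square to the ball's path and slower contact.

Request:
{"fn": "apply_moves", "kwargs": {
  "steps": [
    [0.2,-0.2,0,0,0],
    [0.25,-0.25,0.4,0,0],
    [0.2,-0.2,1,0,0],
    [-0.2,0,1,0,0],
    [-0.7,0.15,1,0,0],
    [-0.75,0.15,1,0,0],
    [-0.75,0.15,1,0,0]
  ]
}}

```text
clock: 24.02
ee_pos: [0.4157, -0.0816, 0.1867]
tcp_rot: [3.11, -0.441, -0.0]
contact_force: [-0.4, 1.1, 1.0]
gripper_width: 0.0006
grip_force: 0.0
```

```bash
python3 -c "from h import *;p=err();print(monitor.state()['ee_pos'],find('lever_ball','top',.094))"
```

```text
ptr (np.float64(265.02867383512546), np.float64(166.83512544802866)) r 0.0625 ang 56.69 red 58.27 diff -1.58 mm -2.04
[ 0.41663636 -0.08179046  0.18688683] [(0.66, array([336.6, 229.8]), array([ 0.4621, -0.1018,  0.094 ]))]
```

Request:
{"fn": "apply_moves", "kwargs": {
  "steps": [
    [0,0,-0.5,0,0],
    [0,0,-1,0,0],
    [0,0,-1,0,0],
    [0.2,0,-1,0,0],
    [0.2,0,-1,0,0]
  ]
}}

```text
clock: 24.75
ee_pos: [0.4391, -0.0819, 0.0886]
tcp_rot: [-3.11, 0.442, -0.006]
contact_force: [-0.8, 1.1, 0.2]
gripper_width: 0.0003
grip_force: 0.0
```

Request:
{"fn": "apply_moves", "kwargs": {
  "steps": [
    [0.07,-0.03,0,0,0],
    [0.15,-0.1,0,0,0],
    [0.23,-0.18,0,0,0],
    [0.33,-0.24,0,0,0],
    [0.43,-0.3,0,0,0],
    [0.55,-0.33,0,0,0],
    [0.66,-0.35,0,0,0],
    [0.66,-0.35,0,0,0]
  ]
}}

```text
clock: 25.75
ee_pos: [0.5042, -0.1165, 0.087]
tcp_rot: [-3.109, 0.441, -0.005]
contact_force: [1.1, 0.5, -1.6]
gripper_width: 0.0006
grip_force: 0.0
```

Request:
{"fn": "apply_moves", "kwargs": {
  "steps": [
    [0.1,0,0,0,0],
    [0.2,0.01,0,0,0],
    [0.3,0.03,0,0,0],
    [0.36,0.04,0,0,0],
    [0.4,0.04,0,0,0],
    [0.43,0.04,0,0,0],
    [0.43,0.04,0,0,0]
  ]
}}

```text
clock: 26.62
ee_pos: [0.5439, -0.1128, 0.0865]
tcp_rot: [3.11, -0.442, -0.004]
contact_force: [-6.4, -1.7, 2.8]
gripper_width: 0.0004
grip_force: 2.8
```

```bash
python3 -c "from h import *;p=err()"
```

```text
ptr (np.float64(264.2902097902098), np.float64(167.93006993006992)) r 0.0627 ang 59.37 red 58.27 diff 1.1 mm 1.42
```

Request:
{"fn": "apply_moves", "kwargs": {
  "steps": [
    [-0.3,0.05,0,0,0],
    [-0.3,0.05,0.4,0,0],
    [-0.3,0.05,0.9,0.2,0],
    [-0.1,0.05,1,0.5,0],
    [0.3,0,1,0.8,0],
    [0.7,-0.05,1,1,0],
    [0.75,-0.05,1,1,0]
  ]
}}

```text
clock: 27.55
ee_pos: [0.6235, -0.1171, 0.1871]
tcp_rot: [-3.117, -0.379, -0.007]
contact_force: [0.0, 0.8, 0.3]
gripper_width: 0.0005
grip_force: 0.0
```

Request:
{"fn": "apply_moves", "kwargs": {
  "steps": [
    [0,0,-0.5,0,0],
    [0,0,-1,0,0],
    [0,0,-1,0,0],
    [-0.15,0.03,-1,0,0],
    [-0.25,0.03,-1,0,0],
    [-0.25,0.03,-1,0,0]
  ]
}}

```text
clock: 28.3
ee_pos: [0.5954, -0.1152, 0.0886]
tcp_rot: [3.118, 0.377, 0.003]
contact_force: [0.2, 0.1, 0.2]
gripper_width: 0.0003
grip_force: 0.0
```

```bash
python3 -c "from h import *;p=err();print(monitor.state()['ee_pos'])"
```

```text
ptr (np.float64(264.28783382789317), np.float64(167.91394658753708)) r 0.0627 ang 59.34 red 58.27 diff 1.07 mm 1.38
[ 0.59579822 -0.11532558  0.08840772]
```

Request:
{"fn": "apply_moves", "kwargs": {
  "steps": [
    [-0.06,0.01,0,0,0],
    [-0.1,0.01,0,0,0],
    [-0.14,0,0,0,0],
    [-0.19,-0.02,0,-0.05,0],
    [-0.24,-0.04,0,-0.12,0],
    [-0.29,-0.06,0,-0.2,0],
    [-0.33,-0.08,0,-0.29,0]
  ]
}}

```text
clock: 29.22
ee_pos: [0.5614, -0.1229, 0.0867]
tcp_rot: [-3.139, -0.135, 0.0]
contact_force: [3.2, -1.2, 1.5]
gripper_width: 0.0002
grip_force: 1.4
```

```bash
python3 -c "from h import *;p=err()"
```

```text
ptr (np.float64(264.2896341463415), np.float64(167.92073170731706)) r 0.0627 ang 59.35 red 58.27 diff 1.08 mm 1.4
```

Request:
{"fn": "apply_moves", "kwargs": {
  "steps": [
    [-0.05,-0.01,0,-0.07,0],
    [-0.1,-0.02,0,-0.14,0],
    [-0.15,-0.02,0,-0.21,0],
    [-0.2,-0.03,0,-0.3,0],
    [-0.24,-0.03,0,-0.34,0],
    [-0.3,-0.01,0,-0.44,0],
    [-0.36,0,0,-0.54,0],
    [-0.46,0.02,0,-0.7,0]
  ]
}}

```text
clock: 30.28
ee_pos: [0.5158, -0.1212, 0.0867]
tcp_rot: [3.111, -0.439, 0.001]
contact_force: [3.8, -1.2, 0.4]
gripper_width: 0.0004
grip_force: 2.2
```

```bash
python3 -c "from h import *;p=err()"
```

```text
ptr (np.float64(264.29010238907847), np.float64(167.91467576791808)) r 0.0627 ang 59.34 red 58.27 diff 1.07 mm 1.38
```

No drag this time. I'll finish closing.

Request:
{"fn": "apply_moves", "kwargs": {
  "steps": [
    [-0.07,0.05,0,-0.15,0],
    [-0.13,0.1,0,-0.25,0],
    [-0.18,0.16,0,-0.35,0],
    [-0.23,0.22,0,-0.45,0],
    [-0.26,0.26,0,-0.5,0],
    [-0.26,0.26,0,-0.5,0]
  ]
}}

```text
clock: 31.08
ee_pos: [0.4936, -0.1026, 0.0873]
tcp_rot: [3.021, -0.84, 0.015]
contact_force: [12.8, -21.5, -11.9]
gripper_width: 0.0006
grip_force: 10.6
```

```bash
python3 -c "from h import *;p=err()"
```

```text
ptr (np.float64(264.811320754717), np.float64(167.4754716981132)) r 0.0622 ang 58.03 red 58.27 diff -0.24 mm -0.31
```

The lever is on its stop (about 25 N). I'll back off and verify.

Request:
{"fn": "apply_moves", "kwargs": {
  "steps": [
    [0.2,-0.25,0,0,0],
    [0.3,-0.4,0.2,0,0],
    [0.4,-0.5,0.8,0,0],
    [0.5,-0.8,1,0,0],
    [0.5,-0.8,1,0,0],
    [0.5,-0.8,1,0,0]
  ]
}}

```text
clock: 31.88
ee_pos: [0.5382, -0.1733, 0.1853]
tcp_rot: [-3.028, 0.835, 0.006]
contact_force: [-0.5, 1.2, -0.3]
gripper_width: 0.0005
grip_force: 0.0
```

```bash
python3 - <<'E'
from h import *
p=err();b=find('lever_ball','top',.094);c=find('lever_pivot','top',.06);print(b,c)
# same-method hub/ball comparison with the earlier shut picture t7 (ball dark blob, hub bright)
def ball(q):
    g=q.max(2);m=(g<45).astype(np.uint8);k=np.zeros_like(m);k[212:240,322:345]=1;m*=k
    n,l,s,ce=cv2.connectedComponentsWithStats(m);i=1+np.argmax(s[1:,4]);return ce[i],s[i,4]
x,n=ball(p);B=at_z('top',x,.094)[:2];al=58.27
for diff in (1,0): 
    th=np.radians(180-0.3+(58.3-98.4)+diff+90);P=A+.054*np.array([np.cos(th),np.sin(th)]);v=B-P
    print(x,n,B,'len',np.linalg.norm(v),'lever deg',(np.degrees(np.arctan2(v[1],v[0])-th)+15+180)%360-180)
cv2.imwrite('pics/t8.png',cv2.resize(p[125:245,225:375],None,fx=5,fy=5,interpolation=cv2.INTER_CUBIC))
E
```

```text
ptr (np.float64(264.5687331536388), np.float64(167.6253369272237)) r 0.0625 ang 58.55 red 58.27 diff 0.28 mm 0.36
[(0.75, array([335.8, 225.9]), array([ 0.4701, -0.1004,  0.094 ]))] [(0.67, array([310.2, 195. ]), array([ 0.5369, -0.0526,  0.06  ])), (0.4, array([193.7, 183. ]), array([0.5666, 0.198 , 0.06  ]))]
[333.74311927 224.49541284] 109 [ 0.47313302 -0.09615763] len 0.07533178710277237 lever deg 1.4897779474459867
[333.74311927 224.49541284] 109 [ 0.47313302 -0.09615763] len 0.0751252269256995 lever deg 3.1901346724670816
```

View pics/t8.png

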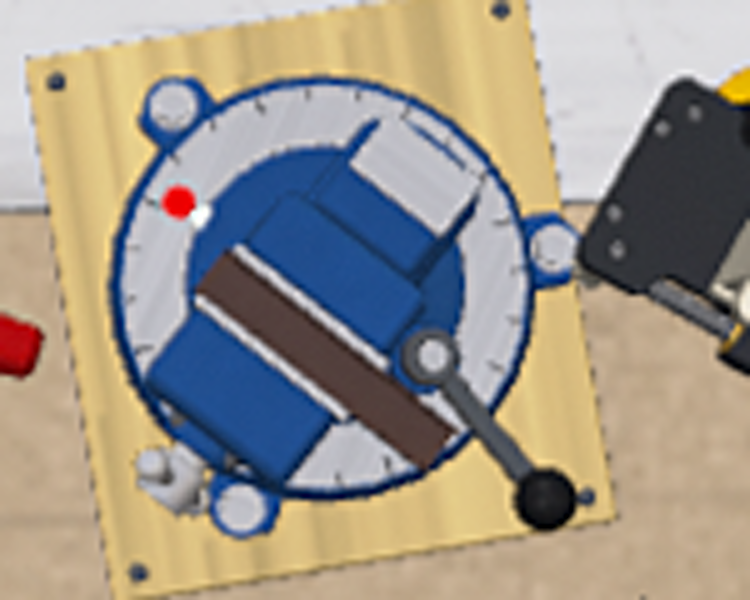

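The picture shows the lever shut, about 2° from its stop by measurement, with the ball at crop (545,498). The pointer at (200,213) is 0.4 mm off the middle of the red dot, and the gripper is clear.

```bash
python3 -c "from station import robot;print(robot.close_job())"
```

```text
the job is handed in; nothing more can be done
None
```

The job is handed in: the vise is locked with its pointer about 0.4 mm from the middle of the red dot and the lever shut (about 2° from its stop), both measured by camera; it took a second unlock and re-lock to correct drift, and I never touched the tape measure, marker or screwdriver.

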